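Feel which spare-part carton is the heavy one and put it in the order tray

ROBOT

A 6-joint arm with a two-finger parallel gripper is mounted at the origin on the work surface. World frame = base frame: x ahead of the robot, y to its left, z up, the work surface at z = 0. Lengths are in mm, angles in rad, forces in N, time in s.
With the tool pointing down it reaches from about 400 to 825 mm from the base axis. Payload 7 kg.
Tool frame: the origin (TCP) lies at the very end of the fingers, on their centre line; the grasp point (between the pads) lies 19 mm behind it; z points along the fingers, y is the line along which they close (so a half turn about z gives the same grasp; the last joint's range is limited). The gripper opens to 88 mm and grips with 3 to 60 N. Pads are 19 mm wide; open, the fingers measure 130 mm over their backs; the gripper's body (78 mm by 193 mm) begins 47 mm behind the grasp point.
Start: joints at [1.471, 0.359, 0.012, 0, -1.224, -0.288], TCP at [255.26, 624.85, 226.561] pointing down, gripper open.
Joint ranges: [-3.07, 3.07], [-1.43, 2.12], [-1.02, 1.25], [-3.03, 1.67], [-3.05, -0], [-3.03, 3.03]. Speed limits (rad/s): [2.39, 2.39, 3.01, 3.14, 3.14, 3.14].

INTERFACE

Orientations are given as a unit quaternion [x, y, z, w].
In Python, from plant import bot gives the robot as it stands. Calls block until the motion is done:
- bot.move_ptp(position, orientation): joint-space move of the TCP to a pose.
- bot.line_to(position, velocity=150, ori=None): straight line of the TCP; ori=None keeps the orientation; velocity is the mean speed in mm/s.
- bot.move_joints(angles): joint-space move.
- bot.move_gripper(opening, force=None): finger opening in mm; force is the grip in N (None keeps the last); returns when the fingers have stopped.
- bot.pause(seconds).
- bot.solve_ik(position, orientation): joint angles nearest the present ones, or None.
- bot.read_state(): the state.
- bot.camera(name): name is "side" or "top" or "wrist"; returns the picture (400x640x3 uint8, red, green, blue); there is no depth.
- bot.get_calibration(name): a dict with "fx", "fy", "cx", "cy" (pixels), "view" (4x4, takes a point from world to camera coordinates); the wrist camera has in their place "T_tool_cam" (4x4, takes a point from camera to tool coordinates, whose origin is the TCP and whose axes are the flange's). Camera axes: x right, y up, looking along -z (the intrinsics and any distortion apply to the point x, -y, -z); pixel columns grow to the right and rows downward; lengths in mm; the calibration is good to about 2 mm. A picture is of the moment at which its call begins: read the wrist's pose just before it. get_calibration takes no time and is no camera call.
A pose or a line that the arm cannot do raises bot.Unreachable and nothing moves.
- bot.close_job(): hands the job in; it is judged then, once.
The state is a dict: "t": time; "joint_pos": joint angles; "qvel": joint speeds; "tau": joint torques, N m; "tcp_pos": TCP position; "eef_rot": TCP orientation; "contact_force": force on the tool from outside, world axes, zero at the start; "moment": the same for the moment, N m; "width": finger opening in mm; "finger_force": force on a finger pad.
Only numpy, scipy, OpenCV 4.12 (cv2) and the standard library are available. Lean on these libraries where they do the work, as an engineer would, in place of code of your own. Each camera call takes 0.05 s, during which the arm holds its last target. There are 200 camera calls.

TASK

Two cartons that look alike stand on the grey mat of the stockroom bench, and one is clearly heavier. Lift the robot's left-hand carton a few centimetres, upright, and put it back on the mat, then lift the right-hand one, to feel which is heavier. Set the heavier carton down upright, without dropping it, in the empty bay of the order tray, leave the lighter one standing on the mat, and do not disturb the other things.

Things in the scene. Friction and masses are not known exactly. Their poses are not given: they have to be found in the camera images.
- carton_left_center (a point): Plain closed brown cardboard carton, 84 mm along its x, 56 mm along its y, 80 mm tall (z up), upright on the mat, tape strip on top. Left-hand one seen from the robot (larger y). Point: its centre, 40 mm above its underside. Either carton may be the heavier, by at least 0.25 kg; both weigh less than 0.75 kg, with the load in the middle.
- carton_right_center (a point): Plain closed brown cardboard carton, 84 mm along its x, 56 mm along its y, 80 mm tall (z up), upright on the mat, tape strip on top. Right-hand one seen from the robot (smaller y). Point: its centre, 40 mm above its underside.
- mat_top (a point): Grey felt mat, fixed, 200 mm along its own x, 320 mm along its own y, 3 mm thick. The point is the centre of its upper face. The two cartons stand on it, about 160 mm apart along its y.
- tray: Low aluminium order tray, fixed, 178 mm along its x, 282 mm along its y, walls 28 mm high, walls and floor 4 mm thick. Origin: centre of its underside, z up. A divider 17 mm to the -y side of the centre parts an empty bay (+y side) from one with an oil filter (-y side). Tray and mat lie side by side, either may be on the left.
- bay (a point): Centre of the floor's upper face in the tray's empty bay (61 mm from the tray's centre along the tray's +y). The bay is 170 mm along x and 152 mm along y inside; its walls rise 24 mm above this point. Axes are those of the tray.
- filter_center (a point): White spin-on oil filter, a can 66 mm in diameter and 68 mm tall, standing loose in the tray's other bay; the point is its centre. Leave it alone.
- small_box_center (a point): Small white box, 70 x 100 x 50 mm, loose on the bench beyond the work; the point is its centre. Leave it alone.
- tape_roll_center (a point): Roll of amber packing tape lying flat, 96 mm in diameter, 48 mm high, loose beyond the work; the point is its centre. Leave it alone.
- spanner: Steel spanner, about 180 mm long, lying loose on the bench beyond the work; origin under its middle. Leave it alone.
Not all that is in view belongs to the job. Leave any green or purple look-alike of the part that bears carton_left_center alone.

How it is judged (in metres and radians):
On the way, in this order (a step that is already met when the one before it is completed fails the run):
1. the left-hand carton is held at least 20 mm above the mat while the right-hand one stands on the mat (z of carton_left_center in the frame of mat_top above 0.06 m and contact force between the fingers and carton_left above 0.5 N and x of carton_right_center in the frame of mat_top between -0.1 and 0.1 m and y of carton_right_center in the frame of mat_top between -0.16 and 0.16 m and z of carton_right_center in the frame of mat_top below 0.046 m and angle between carton_right_center's own z axis and vertical below 0.1 rad), for 0.2 s.
2. the right-hand carton is held at least 20 mm above the mat while the left-hand one stands on the mat, let go (z of carton_right_center in the frame of mat_top above 0.06 m and contact force between the fingers and carton_right above 0.5 N and x of carton_left_center in the frame of mat_top between -0.1 and 0.1 m and y of carton_left_center in the frame of mat_top between -0.16 and 0.16 m and z of carton_left_center in the frame of mat_top below 0.046 m and angle between carton_left_center's own z axis and vertical below 0.1 rad and contact force between the fingers and carton_left below 0.1 N), for 0.2 s.
At the end, for the whole second after the job is handed in: The heavier carton stands flat on the floor of the tray's empty bay (its weight rests on the tray, it is within 60 mm along x and 55 mm along y of the bay's centre, tilt under 0.1 rad), the lighter one stands upright on the mat with its centre over the mat (tilt under 0.1 rad), and both are at rest (((contact force between carton_left and tray above 3.2 N and x of carton_left_center in the frame of bay between -0.06 and 0.06 m and y of carton_left_center in the frame of bay between -0.055 and 0.055 m and z of carton_left_center in the frame of bay below 0.046 m and angle between each of carton_left_center, carton_right_center's own z axis and vertical below 0.1 rad and x of carton_right_center in the frame of mat_top between -0.1 and 0.1 m and y of carton_right_center in the frame of mat_top between -0.16 and 0.16 m and z of carton_right_center in the frame of mat_top below 0.046 m and linear speed of each of carton_left, carton_right below 0.02 m/s and angular speed of each of carton_left, carton_right below 0.2 rad/s) or (contact force between carton_right and tray above 3.2 N and x of carton_right_center in the frame of bay between -0.06 and 0.06 m and y of carton_right_center in the frame of bay between -0.055 and 0.055 m and z of carton_right_center in the frame of bay below 0.046 m and angle between each of carton_right_center, carton_left_center's own z axis and vertical below 0.1 rad and x of carton_left_center in the frame of mat_top between -0.1 and 0.1 m and y of carton_left_center in the frame of mat_top between -0.16 and 0.16 m and z of carton_left_center in the frame of mat_top below 0.046 m and linear speed of each of carton_right, carton_left below 0.02 m/s and angular speed of each of carton_right, carton_left below 0.2 rad/s))); the robot touches nothing.
It fails at once if a carton is dropped or thrown: it moves faster than 0.6 m/s (a fall of about 2 cm) with no finger on it ((linear speed of carton_left above 0.6 m/s and contact force between the fingers and carton_left below 0.1 N) or (linear speed of carton_right above 0.6 m/s and contact force between the fingers and carton_right below 0.1 N)).
It fails at once if a carton is tipped by more than 0.5 rad (angle between any of carton_left_center, carton_right_center's own z axis and vertical above 0.5 rad).
It fails at once if the oil filter, white box, tape roll or spanner is moved by more than 30 mm (distance of any of filter_center, small_box_center, tape_roll_center, spanner from where it was at the start of the episode above 0.03 m).
It also fails if it takes over 72 s, if anything falls off the work surface, if the arm or the gripper's body presses on something with over 40 N, if the wrist force passes 120 N, or if a joint passes its speed limit or range.

## Working session

There is one attempt and no reset: what is moved stays moved. The work goes in short steps, each a Python script; the robot and the scene stay as the last script left them, time stands still between calls to the robot, and variables do not carry over. Pictures are saved under pics/ and viewed, at most 10 in all, crops included, and the job is handed in when it is done.

```bash
ls; mkdir -p pics; python3 - <<'E'
from plant import bot
import cv2,numpy as np
a=[]
for n in("top","side"):
    im=bot.camera(n); cv2.imwrite(f"pics/{n}0.png",im[:,:,::-1]); c=bot.get_calibration(n); print(n,{k:(np.round(v,3).tolist()) for k,v in c.items()})
s=bot.read_state(); print(s["t"],s["tcp_pos"],s["eef_rot"],s["contact_force"])
print(bot.get_calibration("wrist"))
E
```

```text
pics
top {'fx': 396.785, 'fy': 396.785, 'cx': 322.223, 'cy': 203.83, 'view': [[-0.024, -1.0, 0.004, 81.911], [0.997, -0.024, 0.072, -568.857], [-0.072, 0.005, 0.997, -1164.271], [0.0, 0.0, 0.0, 1.0]]}
side {'fx': 362.637, 'fy': 362.637, 'cx': 319.986, 'cy': 200.202, 'view': [[0.889, -0.457, 0.002, -471.939], [0.298, 0.583, 0.756, -250.398], [-0.347, -0.672, 0.655, -768.067], [0.0, 0.0, 0.0, 1.0]]}
0.1 [255.12515477 624.46758728 225.72405503] [ 9.81250431e-01 -1.92735674e-01 -6.32366325e-05  7.40183477e-04] [ 0.57953957 -0.14311177  0.25457426]
{'fx': 341.83578186381726, 'fy': 341.83578186381726, 'cx': 322.2004868002516, 'cy': 203.23225927577388, 'T_tool_cam': array([[ 2.68002126e-04,  9.58149637e-01,  2.86267710e-01,
         7.72738476e+01],
       [ 9.99999872e-01, -1.33998627e-04, -4.87695085e-04,
         9.54632081e-01],
       [-4.28925388e-04,  2.86267804e-01, -9.58149550e-01,
        -1.58036058e+02],
       [ 0.00000000e+00,  0.00000000e+00,  0.00000000e+00,
         1.00000000e+00]])}
```

View pics/top0.png

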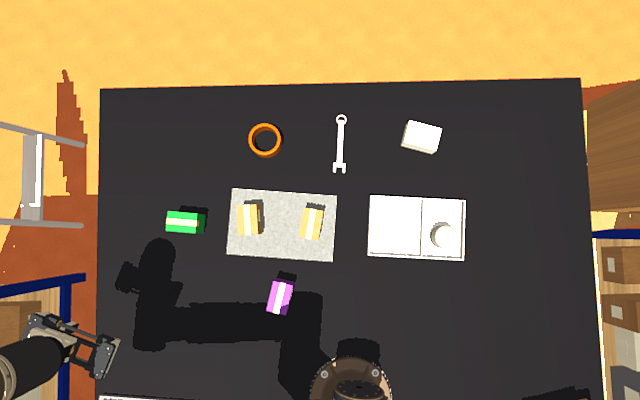

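View pics/side0.png

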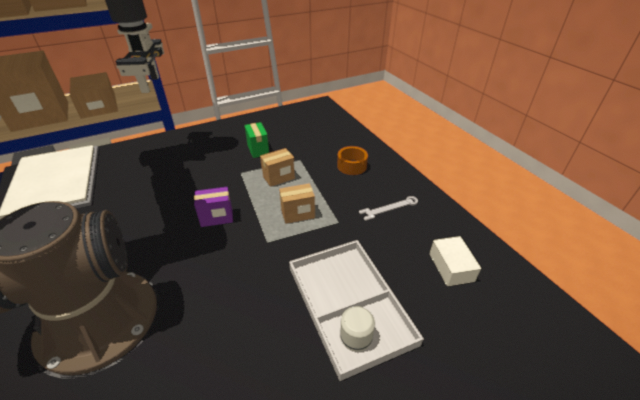

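The tan cartons are on the mat, left at top-view (250,217) and right at (312,222). Look-alikes that could be confused with them are the green one (186,222) off the mat to the left, the purple one (280,296) nearer the robot, and the white box (421,136). By the description I choose the two brown ones on the grey mat. The tray has its empty bay at about (395,225) and the filter at (442,234).

```bash
cat > h.py <<'E'
from plant import bot
import cv2,numpy as np
from scipy.spatial.transform import Rotation as R
def ray(cal,uv,z,T=None):
    V=cal["view"] if T is None else np.linalg.inv(T)
    M=np.linalg.inv(V); uv=np.atleast_2d(uv).astype(float)
    d=np.c_[(uv[:,0]-cal["cx"])/cal["fx"],-(uv[:,1]-cal["cy"])/cal["fy"],-np.ones(len(uv))]@M[:3,:3].T
    o=M[:3,3]; s=(z-o[2])/d[:,2]; return (o+s[:,None]*d)[:,:2]
def wristT(s):
    T=np.eye(4);T[:3,:3]=R.from_quat(s["eef_rot"]).as_matrix();T[:3,3]=s["tcp_pos"]
    return T@bot.get_calibration("wrist")["T_tool_cam"]
def blobs(mask,amin):
    cs,_=cv2.findContours(cv2.morphologyEx(mask.astype(np.uint8),cv2.MORPH_CLOSE,np.ones((3,3))),cv2.RETR_EXTERNAL,cv2.CHAIN_APPROX_NONE)
    return [c[:,0] for c in cs if cv2.contourArea(c)>amin]
def rect(p):
    (c,(w,h),a)=cv2.minAreaRect(p.astype(np.float32)); 
    # return centre, length, width, heading(deg) of the long side in (-90,90]
    if w<h: w,h,a=h,w,a+90
    return np.round([c[0],c[1],w,h,(a+90)%180-90],1)
def down(yaw): # tool down, tool y axis at yaw+90deg (mod 180)
    return R.from_euler("z",yaw,degrees=True)*R.from_euler("x",180,degrees=True)
E
python3 - <<'E'
from h import *
im=cv2.imread("pics/top0.png"); cal=bot.get_calibration("top")
print("cam",np.linalg.inv(cal["view"])[:3,3].round())
hsv=cv2.cvtColor(im,cv2.COLOR_BGR2HSV); H,S,V=cv2.split(hsv)
roi=np.zeros(H.shape,bool); roi[175:275,215:480]=1
print("px",hsv[217,243],hsv[217,250],hsv[217,258],hsv[240,280],hsv[225,395])
for c in blobs(roi&(S>50)&(V>90),60):
    print("carton",c.mean(0).round(),rect(ray(cal,c,83)))
for c in blobs(roi&(V>90),2000):
    print("mat/tray",c.mean(0).round(),rect(ray(cal,c,3)),"at28",rect(ray(cal,c,28)))
cv2.imwrite("pics/crop1.png",cv2.resize(im[180:270,215:475],None,fx=3,fy=3,interpolation=cv2.INTER_CUBIC))
E
```

```text
cam [ 486.   74. 1202.]
px [ 27  92 255] [ 25 108 255] [ 17  74 144] [ 25  21 229] [  0   0 255]
carton [317. 224.] [508.7  84.   86.   20.9 -10.8]
carton [305. 221.] [517.  120.7  90.5  29.6 -19.1]
carton [248. 218.] [528.3 275.8  87.   69.    2.7]
mat/tray [416. 228.] [ 494.2 -214.5  293.4  186.5   85.7] at28 [ 494.  -208.5  287.3  182.7   85.7]
mat/tray [281. 225.] [512.7 192.6 322.4 202.5  84.4] at28 [512.1 190.1 315.6 198.3  84.4]
```

View pics/crop1.png

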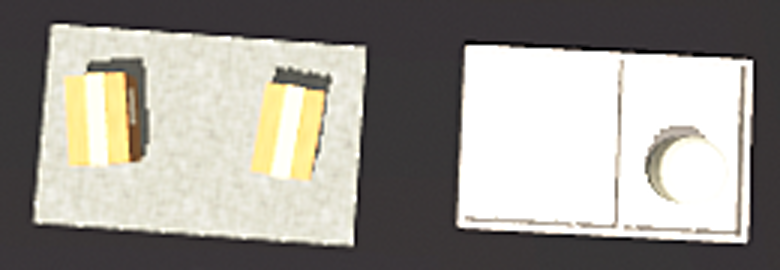

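The crop confirms both brown cartons with a pale tape strip. The left one is at crop (97,118), px (247,219), and the right one at crop (289,130), px (311,223). The tray's empty bay is the left one. Mat and tray sizes agree with the given ones. Next is a wrist view over the mat for position and yaw.

```bash
python3 - <<'E'
from h import *
bot.move_ptp([515,192,230],down(-5).as_quat().tolist())
bot.pause(0.3)
s=bot.read_state(); im=bot.camera("wrist")[:,:,::-1].copy(); cv2.imwrite("pics/w1.png",im)
print(s["t"],s["tcp_pos"],s["joint_pos"],s["contact_force"])
T=wristT(s); np.save("T1.npy",T); cal=bot.get_calibration("wrist")
print("cam",T[:3,3].round())
H,S,V=cv2.split(cv2.cvtColor(im,cv2.COLOR_BGR2HSV))
for c in blobs((S>60)&(V>190),400):
    print(c.mean(0).round(),rect(ray(cal,c,83,T)))
E
```

```text
2.2333 [514.92224243 192.45512267 229.9001661 ] [ 7.14110062e-01  1.50872065e-01 -2.61094356e-01  3.47578096e-05
 -1.15902625e+00  7.70100934e-01] [-0.08309651  0.60360761  0.07369407]
cam [592. 185. 388.]
[ 37. 203.] [524.4 459.4  76.3  53.   83.7]
[425. 188.] [509.4 100.8  84.2  56.2 -11.1]
```

View pics/w1.png

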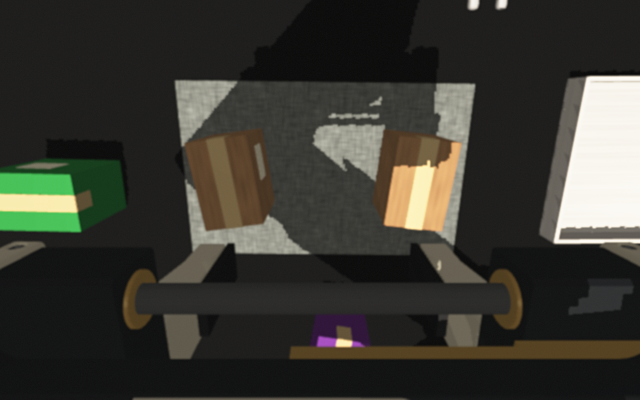

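The wrist view shows the left carton at (228,180) in the arm's shadow and the right one at (420,180) half lit. Green is at (60,195) and purple at (340,330). The right carton's size fits 84x56, so I take the left one from the lit top view and check the right one there too.

```bash
python3 - <<'E'
from h import *
im=cv2.imread("pics/top0.png"); cal=bot.get_calibration("top")
H,S,V=cv2.split(cv2.cvtColor(im,cv2.COLOR_BGR2HSV))
roi=np.zeros(H.shape,bool); roi[175:275,215:345]=1
for c in blobs(cv2.morphologyEx((roi&(S>60)&(V>200)).astype(np.uint8),cv2.MORPH_CLOSE,np.ones((11,11))),60):
    print("top",c.mean(0).round(),rect(ray(cal,c,83)))
im=cv2.imread("pics/w1.png"); T=np.load("T1.npy"); cal=bot.get_calibration("wrist")
H,S,V=cv2.split(cv2.cvtColor(im,cv2.COLOR_BGR2HSV))
cv2.imwrite("pics/w1c.png",cv2.resize(np.clip(im[110:250,165:485]*1.6,0,255).astype(np.uint8),None,fx=2.5,fy=2.5))
roi=np.zeros(H.shape,bool); roi[110:245,170:480]=1
for c in blobs(roi&(S>60)&(H<25)&(V>70),400): print("w",c.mean(0).round(),rect(ray(cal,c,83,T)))
E
```

```text
top [311. 223.] [512.5 102.6  85.6  56.9 -10.9]
top [247. 219.] [528.3 281.7  86.6  57.3   2.7]
w [415. 179.] [512.7 107.4  90.2  71.  -11.3]
w [230. 178.] [528.5 273.5  88.   70.3   2.8]
```

View pics/w1c.png

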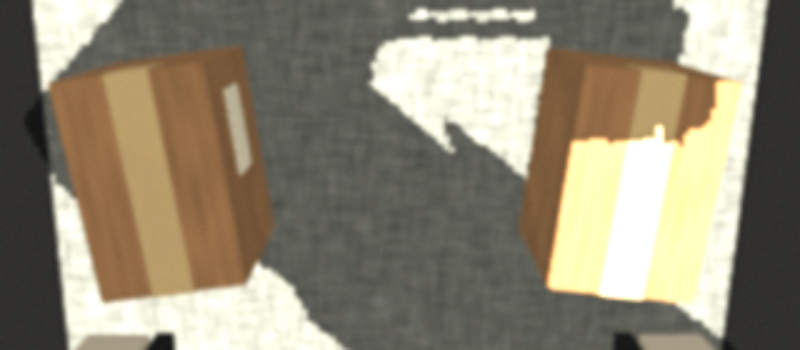

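```bash
cat >> h.py <<'E'
def weigh(x,y,yaw,ztcp=26):
    q=down(yaw).as_quat().tolist()
    bot.move_gripper(88); bot.move_ptp([x,y,170],q); bot.line_to([x,y,ztcp],120)
    bot.pause(.3); f0=np.array(bot.read_state()["contact_force"])
    bot.move_gripper(40,35); s=bot.read_state(); print("grip",s["width"],s["finger_force"],s["tcp_pos"].round(1))
    bot.line_to([x,y,ztcp+45],60); bot.pause(.8)
    F=[]
    for _ in range(5): F.append(bot.read_state()["contact_force"]); bot.pause(.05)
    s=bot.read_state(); print("t",s["t"],"w",s["width"],"lift dF",(np.mean(F,0)-f0).round(2),"f0",f0.round(2))
E
python3 - <<'E'
from h import *
T=np.load("T1.npy"); cal=bot.get_calibration("wrist"); P=[]
for k in ([[52,87],[205,63],[247,284],[103,300]],[[585,65],[740,82],[695,303],[548,290]]):
    P.append(rect(ray(cal,np.array(k)/2.5+[165,110],83,T))); print(P[-1])
x,y,a=(P[0][[0,1,4]]+[528.3,281.7,2.7])/2
assert abs(P[0][0]-528.3)<8 and abs(P[0][1]-281.7)<8 and abs(P[0][4]-2.7)<5
weigh(x,y,a); im=bot.camera("side"); cv2.imwrite("pics/s1.png",im[:,:,::-1])
E
```

```text
[525.8 279.1  83.2  55.6   2.5]
[509.8 100.5  84.7  56.6 -10.3]
grip 55.62174378464179 34.999927282333374 [527.1 280.5  26. ]
t 7.225 w 56.05677439343729 lift dF [ 1.46  0.15 -4.38] f0 [-1.21  0.13 -0.19]
```

View pics/s1.png

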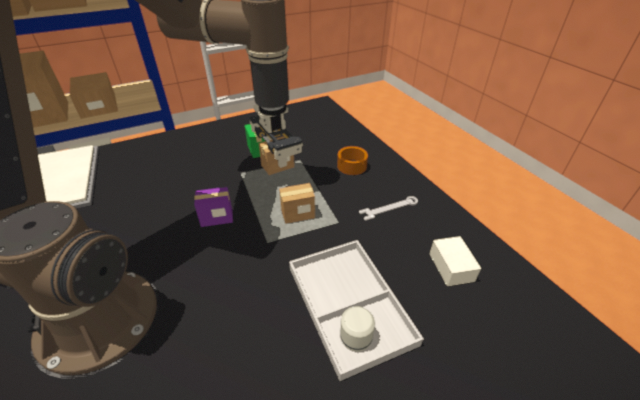

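The left carton is held upright at (278,155), with the right one standing on the mat at (297,203). The left weighs about 4.4 N. Now I put it back and lift the right one.

```bash
python3 - <<'E'
from h import *
bot.line_to([527.1,280.5,26.3],40); bot.pause(.3); print(bot.read_state()["contact_force"].round(2))
bot.move_gripper(88); bot.line_to([527.1,280.5,170],150)
weigh(511,101.5,-10.7)
E
```

```text
[ 0.23  0.91 -5.07]
grip 55.60198684896773 34.95583176612854 [511.  101.5  26. ]
t 15.8833 w 56.06113710320254 lift dF [-0.64  0.94 -1.5 ] f0 [ 0.61 -0.65 -0.25]
```

The right carton weighs about 1.5 N, so the left is heavier. I set the right one down and take one wrist look over the bay.

```bash
python3 - <<'E'
from h import *
bot.line_to([511,101.5,26.3],40); bot.pause(.3)
bot.move_gripper(88); bot.line_to([511,101.5,200],150)
bot.move_ptp([480,-190,260],down(-4).as_quat().tolist()); bot.pause(.3)
s=bot.read_state(); im=bot.camera("wrist")[:,:,::-1].copy(); cv2.imwrite("pics/w2.png",im)
T=wristT(s); np.save("T2.npy",T); cal=bot.get_calibration("wrist"); print(s["t"])
H,S,V=cv2.split(cv2.cvtColor(im,cv2.COLOR_BGR2HSV))
for c in blobs((V>90)&(S<60),3000): print(c.mean(0).round(),c.min(0),c.max(0),rect(ray(cal,c,28,T)))
E
```

```text
20.9583
[ 72. 161.] [ 0 76] [150 241] [508.6 108.6 187.9 184.5  -5.6]
[341. 151.] [212  74] [474 233] [ 492.1 -212.7  282.6  180.6   85.5]
```

View pics/w2.png

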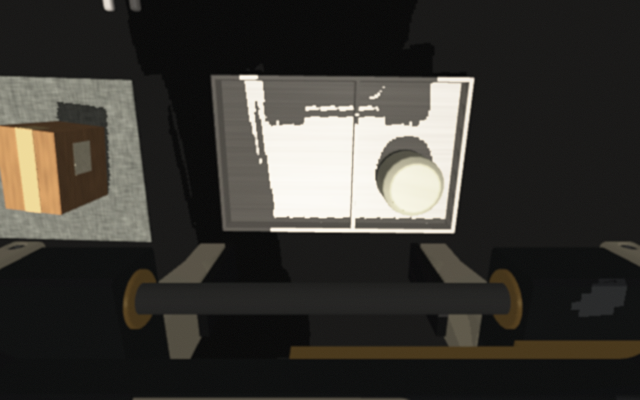

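The bay is empty. The tray spans px (212..474, 74..233), its divider is at column 353, and the filter sits at (413,187). The tray measures 282.6x180.6, as given, so the bay centre is (496.9,-151.9) at yaw -4.5°. Now I fetch the left carton.

```bash
python3 - <<'E'
from h import *
bot.line_to([480,-190,260],100) if False else None
bot.move_ptp([511,101.5,230],down(-4).as_quat().tolist())
weigh(527.1,280.5,2.6)
bot.line_to([527.1,280.5,160],100)
bot.line_to([496.9,-151.9,160],150,down(-4.5).as_quat().tolist())
bot.line_to([496.9,-151.9,40],80); bot.line_to([496.9,-151.9,28],20); bot.pause(.3)
for z in (27.5,27,26.5):
    s=bot.read_state(); print(s["t"],s["tcp_pos"].round(1),s["contact_force"].round(2),s["width"])
    if s["contact_force"][2]>-2.5: break
    bot.line_to([496.9,-151.9,z],10); bot.pause(.3)
print(bot.read_state()["contact_force"].round(2))
cv2.imwrite("pics/s2.png",bot.camera("side")[:,:,::-1])
E
```

```text
grip 55.84321316958234 34.99988257884979 [527.1 280.5  25.9]
t 27.3583 w 55.801206557042676 lift dF [ 0.09 -0.04 -5.61] f0 [-0.13  0.08  0.91]
34.1417 [ 496.9 -151.9   28.1] [ 0.19  0.22 -4.36] 56.025632049550154
34.6917 [ 496.9 -151.9   27.5] [-0.32 -0.31 -4.44] 56.01021088238297
35.2417 [ 496.9 -151.9   27. ] [-0.37 -0.29 -4.8 ] 55.68689631622652
[-3.66  2.21  5.24]
```

View pics/s2.png

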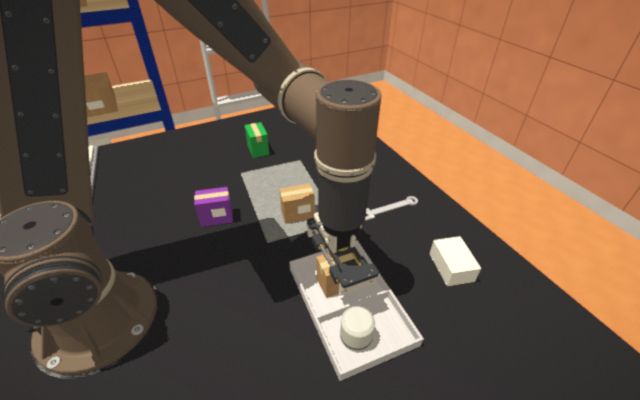

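The carton is touching the bay floor (force is now +5 N), at px (335,272). The filter at (357,327) and the right carton at (297,203) are undisturbed. Releasing and retreating.

```bash
python3 - <<'E'
from h import *
bot.move_gripper(80); bot.pause(.2); bot.line_to([496.9,-151.9,200],100)
bot.move_ptp([255,625,226],bot.read_state()["eef_rot"].tolist()) if bot.solve_ik([255,625,226],bot.read_state()["eef_rot"].tolist()) is not None else None
bot.pause(.3); s=bot.read_state(); print(s["t"],s["tcp_pos"],s["contact_force"])
im=bot.camera("top")[:,:,::-1].copy(); cv2.imwrite("pics/t2.png",im); cal=bot.get_calibration("top")
H,S,V=cv2.split(cv2.cvtColor(im,cv2.COLOR_BGR2HSV)); roi=np.zeros(H.shape,bool); roi[175:275,215:475]=1
for c in blobs(cv2.morphologyEx((roi&(S>60)&(V>200)).astype(np.uint8),cv2.MORPH_CLOSE,np.ones((11,11))),60): print(rect(ray(cal,c,83)))
E
```

```text
41.7417 [255.32485973 624.84244678 226.0681321 ] [-0.07492134  0.12180045  0.1061287 ]
[ 499.5 -149.2   84.    55.7   -4.6]
[512.5 102.3  85.3  57.2 -11.7]
```

View pics/t2.png

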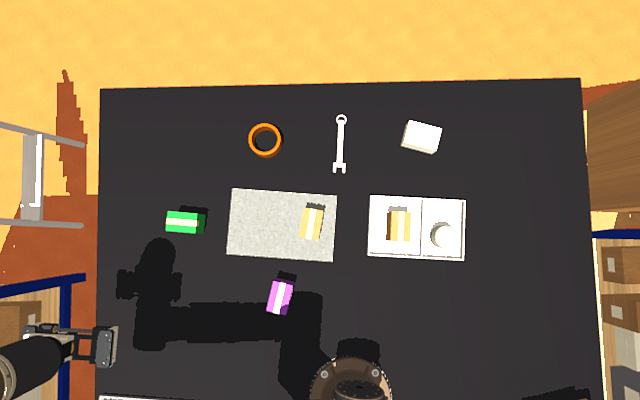

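The heavy carton stands in the bay at (399,225), and the light one is on the mat at (312,222). Everything else is in place.

```bash
python3 -c "
from plant import bot
print(bot.close_job())"
```

```text
the job is handed in; nothing more can be done
None
```

The job is handed in after about 42 s on the robot clock: the left carton was heavier (about 4.4–5.6 N over two lifts, against 1.5 N for the right), so it now stands upright in the tray's empty bay, the right one is on the mat, and the final top picture shows nothing else moved; the verdict was not shown.

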